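Load a covered dish into a spring-flap dish clamp

TASK

Push the covered dish along the deck of the dish clamp, under its orange spring-closed flap, until it stands against the back stop: press the flap's side pedal down with one fingertip and keep it down while the other fingertip pushes the dish home. Then let the pedal up so that the flap closes onto the dish. Do not lift the dish, and leave the things round the clamp where they are.

Things in the scene. Friction and masses are not known exactly. Their poses are not given: they have to be found in the camera images.
- dish_clamp: fixed aluminium clamp; origin on the worktop, +x = way the dish is pushed (roughly away from the robot), +y = pedal side, z up; mm in this frame below. Deck x -126..60, y -46..46, top at z 6. Guide rails along x, inner faces y +-33.5, tops z 12. Grey back stop: front face x 50, top z 24. Grey posts (x -121, 2, 54; y 37..47; top z 39) carry the flap's shaft along x at y 42, z 30.
- flap (a joint): orange rocker on the shaft (flap on one side, pedal on the other), rad: 0 shut, 0.45 fully open (hard stop); a spring shuts it. Its lip clears the dish above 0.24 and rests on a dish at about 0.23. Pressing the pedal down opens it: about 2 N at first, 4 N fully down at the middle line, up to twice that with rubbing; a fingertip can slide along it.
- flap_lip (a point): middle of the lower edge of the flap's black rubber lip, which bars the way (clamp frame: x 12..18, y -25..0 mm, 6 mm above the deck when shut). The flap plate lies at x 11..49, y -25..42 mm, top 33 mm over the worktop when shut, at most 70 mm when open. It turns with the flap.
- pedal_mid (a point): mid-point of the pedal's black tread, on top; moves with it. Pedal in the clamp frame, mm: x -115..-6; fully pressed it is level, top z 13, y 42..90, this point at y 75. Shut, it slopes up outwards, z 15 at y 49 to z 36 at y 93.
- dish_seat (a point): fixed point on the deck where the centre of the dish's underside is when the dish touches the back stop: x = +19.5 mm, y = 0, 6 mm above the worktop in the clamp's frame; axes as the clamp's
- dish: round clear covered dish with pale yellow filling, diameter 61 mm, 16 mm high, about 22 g; origin at the centre of its underside. It starts on the deck between the rails, before the flap.
- pink_dish: bystander: covered dish with pink filling, 61 mm diameter, 16 mm high, left of the clamp; origin under its centre
- orange_cap: bystander: orange screw cap, 52 mm diameter, 20 mm high, right of the clamp; origin under its centre
- stopper: bystander: dark rubber stopper, 24 mm diameter, 24 mm high, left of the clamp; origin under its centre
- sample_jar: bystander: small jar with white lid, 50 mm diameter, 53 mm high, right of the clamp; origin under its centre

How it is judged:
By the outcome, as a careful person would: the job done as asked, in the order asked, and still so for the second after the job is handed in, with the robot touching nothing.
It also fails if it takes over 38 s, if anything falls off the work surface, if the arm or the gripper's body presses on something with over 40 N, if the wrist force passes 120 N, or if a joint passes its speed limit or range.

ROBOT

A 7-joint arm with a two-finger parallel gripper is mounted at the origin on a cart in front of the work surface, level with it; the furniture and walls round the work are solid. World frame = base frame: x ahead of the robot, y to its left, z up, the work surface at z = 0. Lengths are in m, angles in rad, forces in N, time in s.
With the tool pointing down it reaches from about 0.4 to 0.85 m from the base axis. Payload 10.4 kg.
Tool frame: the origin (TCP) lies at the very end of the fingers, on their centre line; the grasp point (between the pads) lies 19 mm behind it (manip.tcp_to_grasp is the distance from the TCP to the grasp point, in m); x points along the fingers, y is the direction in which the jaws open and shut, and the axes are right-handed (so a half turn about x gives the same grasp; the last joint's range is limited). The gripper opens to 85 mm and grips with 20 to 120 N. Pads are 22 mm wide; open, the fingers measure 114 mm over their backs; the gripper's body (76 mm by 85 mm) begins 54 mm behind the grasp point. The pads swing forward as they close: fully open they stand 13 mm farther back than shut.
Start: joints at [1.255, 0.332, -0.065, 1.46, 0.022, 1.35, -0.088], TCP at [0.18, -0.598, 0.231] pointing down, gripper open.
Joint ranges: [-2.6, 2.6], [-0.5, 2.12], [-1.47, 1.34], [0.16, 2.42], [-1.27, 4.41], [0.06, 2.06], [-2.6, 2.6]. Speed limits (rad/s): [2.22, 2.22, 2.79, 2.79, 3.14, 3.14, 3.14].

INTERFACE

Orientations are given as a unit quaternion [x, y, z, w].
In Python, from workcell import manip, cams, hand_in gives the robot as it stands.
- The arm moves only by the shell command python3 -m handwheel 'ROWS' [FORCE]. ROWS is text: rows parted by semicolons, each of 7 numbers parted by spaces: the shift along the tool's x, y, z in mm, then the turn, a rotation vector about the tool's x, y, z in rad, then the finger opening in mm, from 0 to 85.4. A call has 1 to 8 rows; each row shifts and turns the commanded pose from where the row before left it, along the tool's axes as they then stand; what a row does not reach is not made up. A row lasts 1/10 s, in which the tool goes at most 50 mm and 8.59 degrees, less where a joint would pass 70% of its speed; a pose out of reach is approached as far as the arm can. A call with a gripper value outside its range is refused whole. The fingers move at their own pace and stop on an object; FORCE is the grip in N (left out, the last holds). Time passes only in rows, so rows that do not move let the fingers close. It gives the time, the measured TCP pose, the force and the opening at its end, in the units of the state.
- manip.get_obs(): the state, without advancing time (a new reading comes with each control period).
- cams.camera(name): name is "scene" or "top"; returns a dict with "color" (420x560x3 uint8, blue, green, red), "depth" (420x560 float32, m along the optical axis (not along the pixel's ray), 0 where there is no reading), "camera_matrix" (3x3 intrinsics, pixels), "distortion" ([k1, k2, p1, p2, k3] as OpenCV has them; the pictures are not rectified), "origin" and "attitude" of the camera in the world. Camera axes: x right, y down, z forward; pixel columns grow to the right and rows downward; lengths in m; the calibration is good to about 2 mm. A picture is of the moment at which its call begins.
- hand_in(): hands the job in, once; it reports no verdict.
Trained networks look in the newest picture that a camera, given by its name, has taken for a name from the list of things; names that differ only in an ending like _2 or _b are one class to them, and where a whole thing is asked for, a point or a joint stands for the part that bears it (a point fixed in the world has none). Each returns a list of dicts, best first, with "conf" (0 to 1); they miss things now and then, are a little off and sometimes report something else, mostly with a low value. They report only what shows in the picture. A call takes as long as a camera call.
- cams.recognise(camera, thing): "box" ([left, top, width, height] in pixels, round what is visible of it).
- cams.outline_of(camera, thing): "region" (420x560 bool, what is visible of it) and "box" ([left, top, width, height] in pixels, round what is visible of it).
The state is a dict: "clock": time; "joint_pos": joint angles; "joint_velocities": joint speeds; "tau": joint torques, N m; "position": TCP position; "ee_rot": TCP orientation; "ft_force": force on the tool from outside, world axes, zero at the start; "torque": the same for the moment, N m; "grip_width": opening from 0.0 (shut) to 1.0 (fully open).
Only numpy, scipy, OpenCV 4.12 (cv2) and the standard library are available. Lean on these libraries where they do the work, as an engineer would, in place of code of your own. Each camera call takes 0.05 s, during which the arm holds its last target.

## Working session

There is one attempt and no reset: what is moved stays moved. The work goes in short steps, Python scripts to look and compute and a shell command to move; the robot and the scene stay as the last step left them, time stands still between calls to the robot, and variables do not carry over. Pictures are saved under pics/ and viewed, and the job is handed in when it is done.

```bash
mkdir -p pics; ls; python3 - <<'E'
from workcell import manip, cams
import cv2
print(manip.get_obs())
for n in ("scene","top"):
    c=cams.camera(n); cv2.imwrite(f"pics/{n}0.png",c["color"])
    print(n,c["camera_matrix"],c["distortion"],c["origin"],c["attitude"])
    for t in ["dish_clamp","flap","dish","pink_dish","orange_cap","stopper","sample_jar","pedal_mid","flap_lip"]:
        print(t,[(r["box"],round(r["conf"],2)) for r in cams.recognise(n,t)][:2])
E
```

```text
pics
{'clock': 0.0, 'joint_pos': array([ 1.25538896,  0.33286541, -0.06472895,  1.46096559,  0.02157952,
        1.34990053, -0.08849385]), 'joint_velocities': array([-0.00015632, -0.00015765, -0.00023604, -0.00063204,  0.001017  ,
       -0.00181004, -0.00048167]), 'tau': array([-4.54485289e-04, -6.25442648e+01,  4.89747198e-02, -3.91607738e+01,
        1.61920086e-02,  9.78290598e-03,  1.82955671e-05]), 'position': array([ 0.18030596, -0.59802153,  0.23050845]), 'ee_rot': array([-0.69945138, -0.10367422,  0.6996275 , -0.10266829]), 'ft_force': array([ 0.00856966, -0.06391323,  0.35630649]), 'torque': array([-0.04358222,  0.01847105, -0.03705505]), 'grip_width': 1.0043026669797457}
scene [[450.55233375   0.         284.06542842]
 [  0.         450.55233375 211.12353425]
 [  0.           0.           1.        ]] [-0.04543531  0.          0.          0.          0.        ] [0.07491824 0.81067172 0.83803851] [-0.23876289  0.87833322 -0.39719371  0.11730389]
dish_clamp [([260.2, 189.4, 74.9, 47.4], 0.92)]
flap [([264.7, 186.9, 45.4, 49.3], 0.98)]
dish [([290.6, 204.9, 19.6, 14.4], 0.5
[... 341 characters left out ...]
  0.           0.           1.        ]] [-0.1260533  0.         0.         0.         0.       ] [0.39243897 0.05996546 1.29040524] [ 0.70859866 -0.7030929   0.04490846 -0.03913477]
dish_clamp [([271.1, 158.2, 65.7, 83.8], 0.7), ([267.8, 162.3, 62.6, 64.5], 0.33)]
flap [([270.1, 161.9, 58.5, 65.1], 0.69), ([269.3, 155.2, 70.2, 84.8], 0.26)]
dish [([296.8, 188.7, 27.2, 26.2], 0.8)]
pink_dish [([264.4, 166.3, 65.8, 59.3], 0.75), ([144.5, 187.2, 26.1, 25.8], 0.62)]
orange_cap [([390.5, 148.6, 21.3, 19.2], 0.92)]
stopper [([160.6, 155.2, 9.9, 13.3], 0.39)]
sample_jar [([399.7, 238.9, 28.2, 18.6], 0.68)]
pedal_mid [([266.7, 163.2, 65.4, 63.9], 0.65)]
flap_lip [([268.2, 162.0, 62.5, 66.3], 0.88)]
```

```bash
python3 - <<'E'
import cv2
a=cv2.imread("pics/top0.png"); cv2.imwrite("pics/top0c.png",cv2.resize(a[140:260,240:380],None,fx=5,fy=5,interpolation=cv2.INTER_CUBIC))
a=cv2.imread("pics/scene0.png"); cv2.imwrite("pics/scene0c.png",cv2.resize(a[170:260,240:360],None,fx=6,fy=6,interpolation=cv2.INTER_CUBIC))
E
```

```text
(no output)
```

View pics/top0.png

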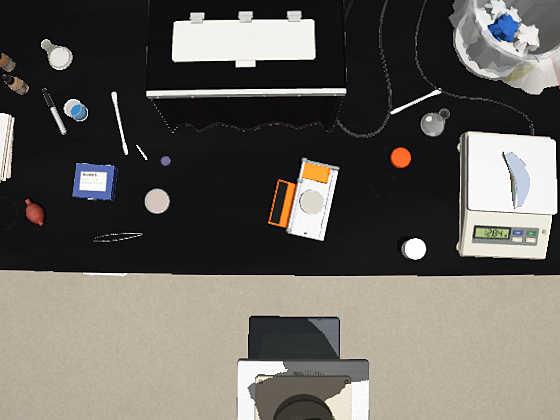

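View pics/scene0.png

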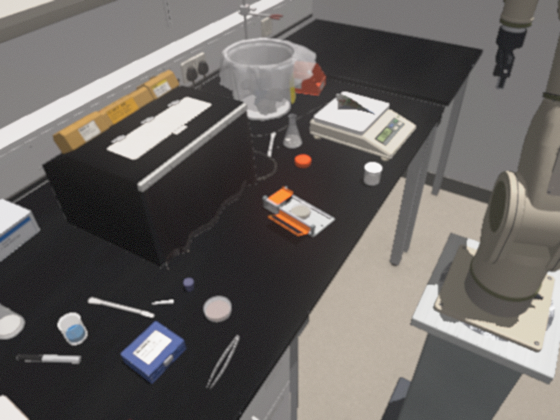

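View pics/top0c.png

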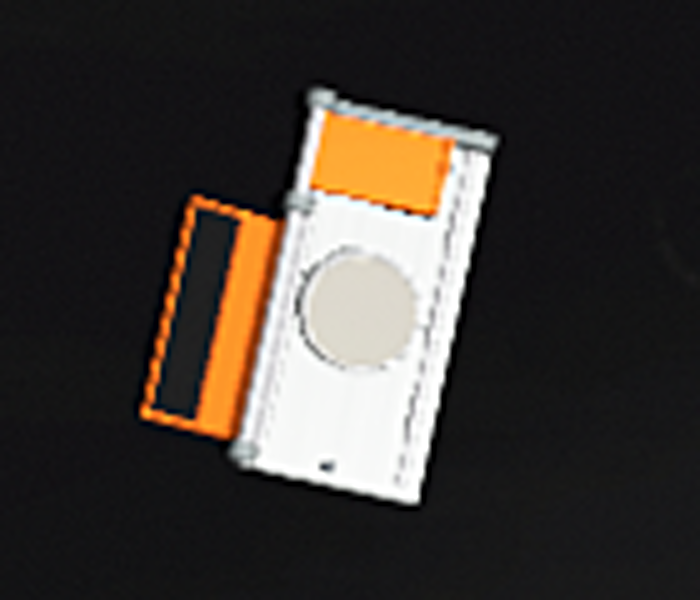

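View pics/scene0c.png

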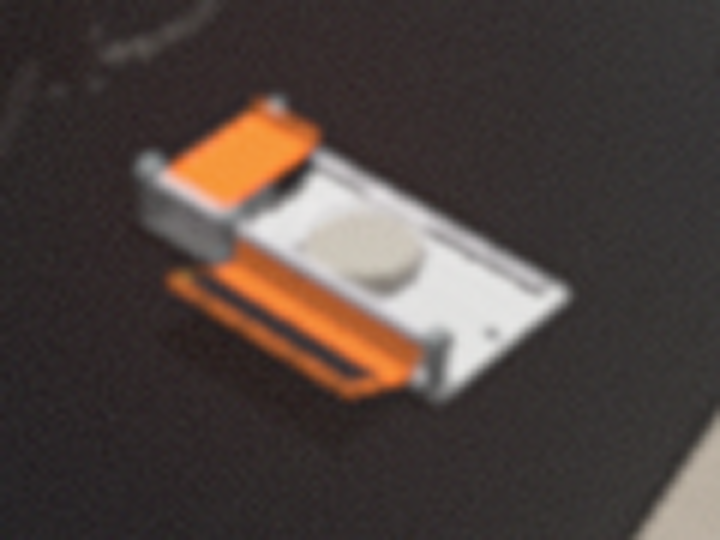

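```bash
cat > h.py <<'E'
import numpy as np, cv2
from scipy.spatial.transform import Rotation as R
from scipy.optimize import least_squares
def proj(P,c):
    Rm=R.from_quat(c["attitude"]).as_matrix()
    rv=cv2.Rodrigues(Rm.T)[0]; t=-Rm.T@np.asarray(c["origin"])
    return cv2.projectPoints(np.asarray(P,float).reshape(-1,1,3),rv,t,c["camera_matrix"],np.asarray(c["distortion"]))[0].reshape(-1,2)
def ray(px,c):
    u=cv2.undistortPoints(np.array(px,float).reshape(-1,1,2),c["camera_matrix"],np.asarray(c["distortion"])).reshape(-1,2)
    d=np.c_[u,np.ones(len(u))]@R.from_quat(c["attitude"]).as_matrix().T
    return np.asarray(c["origin"]),d
def onplane(px,z,c):
    o,d=ray(px,c); return o+d*((z-o[2])/d[:,2])[:,None]
def clampw(p,q):
    x,y,a=q; p=np.asarray(p,float)/1000; c,s=np.cos(a),np.sin(a)
    return np.c_[x+c*p[:,0]-s*p[:,1],y+s*p[:,0]+c*p[:,1],p[:,2]]
E
python3 - <<'E'
from h import *
from workcell import manip, cams
T=cams.camera("top");S=cams.camera("scene")
up=lambda L,f,o:(np.array(L,float)+.5)/f-.5+np.array(o)
tm=[[54,42,39],[2,42,39],[-121,42,39],[-126,-46,6],[-6,93,36],[-115,93,36]]
tp=up([[320,97],[300,202],[243,452],[420,503],[195,197],[142,413]],5,[240,140])
sm=[[54,42,39],[-121,42,39],[-126,-46,6]]
sp=up([[150,163],[438,338],[572,293]],6,[240,170])
f=lambda q:np.r_[(proj(clampw(tm,q),T)-tp).ravel(),(proj(clampw(sm,q),S)-sp).ravel()]
for g in (f,lambda q:f(q)[:12],lambda q:f(q)[12:]):
    r=least_squares(g,[.4,0,-.2],x_scale=[.01,.01,.05]);print(r.x,np.round(r.fun,1))
    q=r.x if g is f else q
def inv(w):
    x,y,a=q;c,s=np.cos(a),np.sin(a);dx,dy=w[:,0]-x,w[:,1]-y
    return np.c_[c*dx+s*dy,-s*dx+c*dy,w[:,2]]*1000
o=cams.outline_of("top","dish")[0];ys,xs=np.nonzero(o["region"]);print("dish",o["conf"],inv(onplane([[xs.mean(),ys.mean()],up([[359,312]],5,[240,140])[0]],.022,T)))
o=cams.outline_of("scene","dish")
if o: ys,xs=np.nonzero(o[0]["region"]);print("dish s",inv(onplane([[xs.mean(),ys.mean()]],.014,S)))
for n,px,z in [("pink",(157.5,201),.016),("cap",(401,158),.02),("stop",(165.5,161),.024),("jar",(413.8,248),.053)]: w=onplane([px],z,T);print(n,w,inv(w))
ob=manip.get_obs();print(R.from_quat(ob["ee_rot"]).as_matrix())
E
```

```text
[ 0.57465856 -0.0289421  -0.21253921] [ 0.3  0.4 -0.3  0.1  0.  -0.1 -0.9  0.3 -0.7 -0.1 -0.1  0.7  0.4 -0.9
 -0.  -1.8 -0.6 -0.8]
[ 0.57536171 -0.02948465 -0.20919342] [ 0.4  0.1 -0.1 -0.1  0.4 -0.3 -0.5  0.  -0.5 -0.3  0.3  0.5]
[ 0.5721362  -0.02462262 -0.20967129] [ 0.3  0.3  0.1 -0.5 -0.5  0.4]
dish 0.93 [[-40.39385611  -0.93840371  22.        ]
 [-41.43785458   1.63358223  22.        ]]
dish s [[-42.38632328  -0.96828109  14.        ]]
pink [[0.53445574 0.35826718 0.016     ]] [[-120.97714795  370.01597503   16.        ]]
cap [[ 0.6462608  -0.24137006  0.02      ]] [[ 114.80119485 -192.54403139   20.        ]]
stop [[0.63272742 0.34021374 0.024     ]] [[-21.10849509 373.09845327  24.        ]]
jar [[ 0.42321357 -0.2602579   0.053     ]] [[ -99.24287669 -258.05704454   53.        ]]
[[ 1.52294275e-05  2.88602924e-01 -9.57448877e-01]
 [-6.77761960e-05 -9.57448875e-01 -2.88602924e-01]
 [-9.99999998e-01  6.92875001e-05  4.97901011e-06]]
```

```bash
python3 -m handwheel '0 -14.4 -40.1 0 0 0 60;0 -14.4 -40.1 0 0 0 60;0 -14.4 -40.1 0 0 0 60;0 -14.4 -40.1 0 0 0 60;0 -14.4 -40.1 0 0 0 60;0 -14.4 -40.1 0 0 0 60;0 -14.4 -40.1 0 0 0 60'; python3 -m handwheel '0 -40 -20 0 0 0 60;0 -40 -20 0 0 0 60;0 -40 -20 0 0 0 60;0 -40 -20 0 0 0 60;0 -40 -20 0 0 0 60'
```

```text
clock: 1.9
position: [0.4213, -0.4198, 0.2316]
ee_rot: [0.7, 0.103, -0.699, 0.103]
ft_force: [0.8, 0.3, 0.5]
grip_width: 0.704
clock: 2.4
position: [0.4581, -0.1987, 0.2315]
ee_rot: [0.7, 0.103, -0.699, 0.103]
ft_force: [1.0, 0.2, 1.5]
grip_width: 0.704
```

```bash
python3 -m handwheel '0 -40 -20 .126 0 0 60;0 0 0 .126 0 0 60;0 0 0 .126 0 0 60;0 0 0 .125 0 0 60;0 0 0 0 0 0 60'; cat > w.py <<'E'
import sys
from h import *
from workcell import manip
# target in clamp mm (x,y,z of TCP) -> tool shift
Q=[.575,-.029,-.210]
def go(x,y,z):
    o=manip.get_obs();M=R.from_quat(o["ee_rot"]).as_matrix();p=np.asarray(o["position"])
    t=clampw([[x,y,z]],Q)[0]
    C=R.from_euler('z',Q[2]).as_matrix()
    print("now clamp",np.round(C.T@(p-np.array([Q[0],Q[1],0]))*1000,1),"shift",np.round(M.T@(t-p)*1000,1))
    # turn wanted: tool x down, tool y = -clamp y
    W=np.c_[[0,0,-1],-C[:,1],np.cross([0,0,-1],-C[:,1])]
    print("turn",np.round(R.from_matrix(M.T@W).as_rotvec(),4),"F",np.round(C.T@o["ft_force"],1),"axes in clamp",np.round(C.T@M,2).tolist(),o["clock"],"grip",round(o["grip_width"]*85.4,1))
if len(sys.argv)>3: go(*map(float,sys.argv[1:4]))
E
python3 w.py -92 37.5 120
```

```text
clock: 2.9
position: [0.4657, -0.1564, 0.2315]
ee_rot: [0.703, -0.075, -0.703, -0.075]
ft_force: [-0.0, -0.3, -0.1]
grip_width: 0.705
now clamp [ -80.3 -147.4  231.5] shift [ 111.4 -184.9   12.1]
turn [-0.002  -0.0004 -0.0002] F [ 0.  -0.3 -0.1] axes in clamp [[0.0, -0.0, -1.0], [-0.0, -1.0, 0.0], [-1.0, 0.0, -0.0]] 2.9 grip 60.2
```

```bash
python3 -m handwheel '0 -46 3 0 0 0 60;0 -46 3 0 0 0 60;0 -46 3 0 0 0 60;0 -46 3 0 0 0 60;37 0 0 0 0 0 60;37 0 0 0 0 0 60;37 0 0 0 0 0 60;0 0 0 0 0 0 60';python3 w.py -92 37.5 60
python3 - <<'E'
from h import *
from workcell import cams
T=cams.camera("top");S=cams.camera("scene")
a=cv2.resize(T["color"][140:270,240:380],None,fx=4,fy=4,interpolation=cv2.INTER_CUBIC)
b=cv2.resize(S["color"][150:260,220:370],None,fx=5,fy=5,interpolation=cv2.INTER_CUBIC)
cv2.imwrite("pics/t1.png",a);cv2.imwrite("pics/s1.png",b)
E
```

```text
clock: 3.7
position: [0.4893, 0.0257, 0.1163]
ee_rot: [-0.701, 0.073, 0.706, 0.073]
ft_force: [-1.2, 0.1, 0.6]
grip_width: 0.701
now clamp [-95.2  35.6 116.3] shift [56.3 -1.9 -3.6]
turn [ 0.0034  0.0074 -0.0013] F [-1.2 -0.1  0.6] axes in clamp [[-0.01, 0.0, -1.0], [-0.0, -1.0, -0.0], [-1.0, 0.0, 0.01]] 3.7 grip 59.9
```

View pics/s1.png

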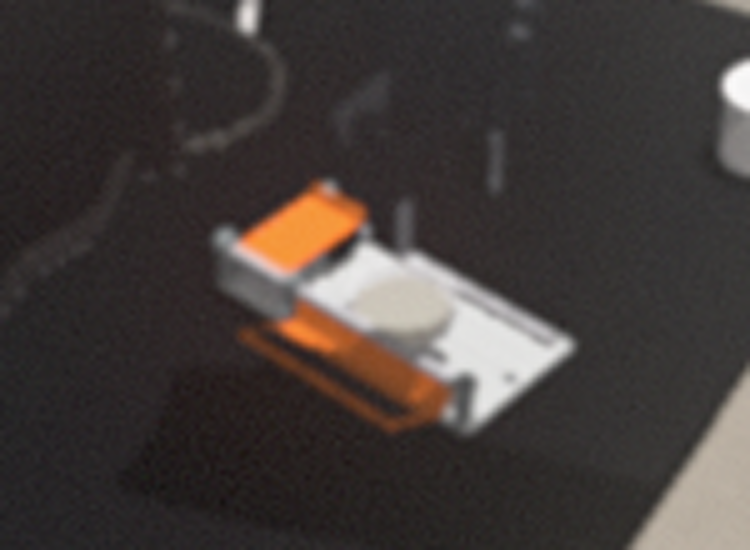

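View pics/t1.png

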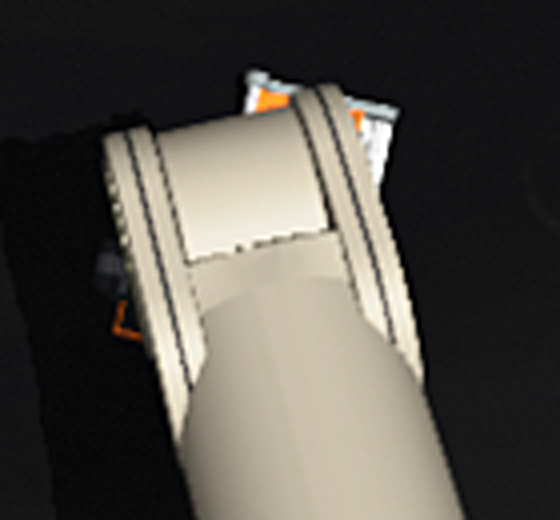

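```bash
python3 - <<'E'
from h import *
from workcell import cams
S=cams.camera("scene")
Q=[.575,-.029,-.210]
P=[[-95,y,z] for y in (73,-2) for z in (116,122,128)]
print((proj(clampw(P,Q),S)-[220,150])*5)
b=S["color"][110:210,280:350].astype(float);b=np.clip(b*2.5,0,255).astype('uint8')
cv2.imwrite("pics/s2.png",cv2.resize(b,None,fx=6,fy=6,interpolation=cv2.INTER_CUBIC))
E
python3 w.py -92 37.5 60
```

```text
[[386.40866927 264.38404085]
 [386.44296419 255.12561123]
 [386.47739864 245.80189398]
 [482.89076442 194.67774882]
 [483.24933137 185.51347549]
 [483.61008262 176.28720938]]
now clamp [-91.4  36.8 122.1] shift [62.1 -0.6  0.7]
turn [ 0.0013 -0.0018  0.0005] F [0.  0.6 0. ] axes in clamp [[0.0, 0.0, -1.0], [0.0, -1.0, -0.0], [-1.0, -0.0, -0.0]] 3.85 grip 59.9
```

View pics/s2.png

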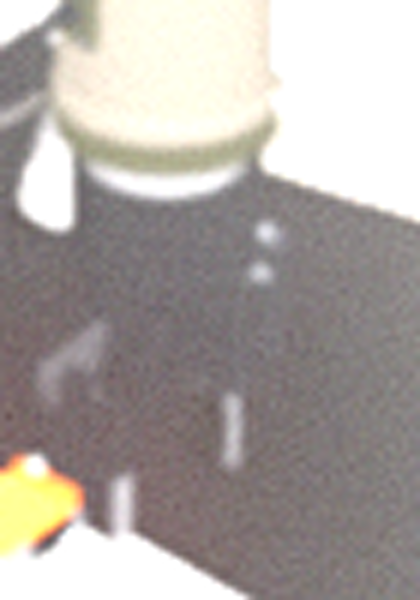

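```bash
python3 -m handwheel '30 0 0 0 0 0 60;30 0 0 0 0 0 60;15 0 0 0 0 0 60;10 0 0 0 0 0 60;5 0 0 0 0 0 60;0 0 0 0 0 0 60;0 0 0 0 0 0 60;0 0 0 0 0 0 60';python3 w.py -92 37.5 13; python3 - <<'E'
from h import *
from workcell import cams
S=cams.camera("scene")
b=S["color"][150:250,250:350].astype(float);b=np.clip(b*1.5,0,255).astype('uint8')
cv2.imwrite("pics/s3.png",cv2.resize(b,None,fx=6,fy=6,interpolation=cv2.INTER_CUBIC))
E
```

```text
clock: 4.65
position: [0.493, 0.026, 0.0312]
ee_rot: [0.704, -0.074, -0.703, -0.074]
ft_force: [0.3, -0.5, -0.7]
grip_width: 0.702
now clamp [-91.7  36.7  31.2] shift [18.2 -0.8  0.4]
turn [-0.0002 -0.0014  0.0001] F [ 0.4 -0.4 -0.7] axes in clamp [[0.0, -0.0, -1.0], [0.0, -1.0, 0.0], [-1.0, -0.0, -0.0]] 4.65 grip 60.0
```

View pics/s3.png

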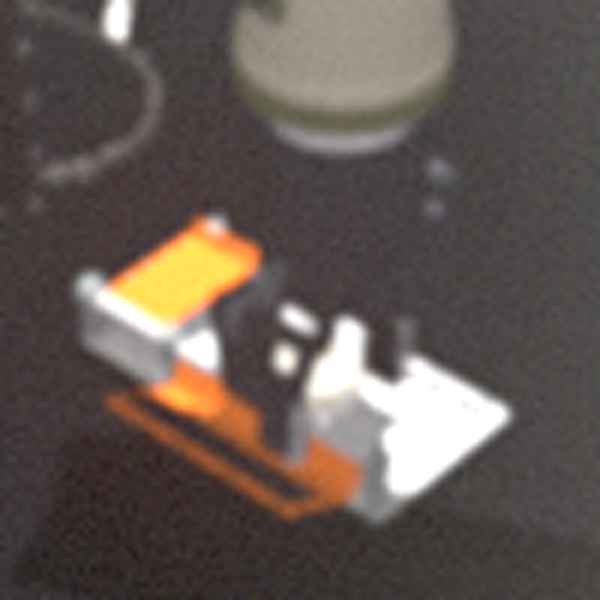

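```bash
python3 -m handwheel '2 0 0 0 0 0 60;2 0 0 0 0 0 60;2 0 0 0 0 0 60;0 0 0 0 0 0 60';python3 w.py -92 37.5 13; python3 -m handwheel '2 0 0 0 0 0 60;2 0 0 0 0 0 60;2 0 0 0 0 0 60;0 0 0 0 0 0 60';python3 w.py -92 37.5 13
```

```text
clock: 5.1
position: [0.4921, 0.026, 0.0239]
ee_rot: [-0.703, 0.074, 0.703, 0.074]
ft_force: [0.6, -0.5, 0.3]
grip_width: 0.698
now clamp [-92.5  36.5  23.9] shift [10.9 -1.  -0.5]
turn [-0.0002  0.0005 -0.0001] F [ 0.7 -0.4  0.3] axes in clamp [[-0.0, -0.0, -1.0], [-0.0, -1.0, 0.0], [-1.0, 0.0, 0.0]] 5.1 grip 59.6
clock: 5.5
position: [0.4924, 0.0257, 0.0182]
ee_rot: [-0.703, 0.074, 0.703, 0.074]
ft_force: [-0.9, -1.0, 2.4]
grip_width: 0.701
now clamp [-92.2  36.3  18.2] shift [ 5.2 -1.2 -0.2]
turn [-0.0005 -0.     -0.0003] F [-0.7 -1.2  2.4] axes in clamp [[0.0, -0.0, -1.0], [-0.0, -1.0, 0.0], [-1.0, 0.0, -0.0]] 5.5 grip 59.8
```

```bash
python3 -m handwheel '2 0 0 0 0 0 60;2 0 0 0 0 0 60;2 0 0 0 0 0 60;2 0 0 0 0 0 60;0 0 0 0 0 0 60';python3 w.py -92 37.5 13; python3 -m handwheel '1 0 0 0 0 0 60;1 0 0 0 0 0 60;0 0 0 0 0 0 60';python3 w.py -92 37.5 13;  python3 - <<'E'
from h import *
from workcell import cams
S=cams.camera("scene")
b=S["color"][150:250,250:350].astype(float);b=np.clip(b*1.5,0,255).astype('uint8')
cv2.imwrite("pics/s4.png",cv2.resize(b,None,fx=6,fy=6,interpolation=cv2.INTER_CUBIC))
E
```

```text
clock: 6.0
position: [0.4923, 0.0243, 0.0103]
ee_rot: [-0.703, 0.075, 0.703, 0.074]
ft_force: [-2.7, -7.8, 7.9]
grip_width: 0.704
now clamp [-92.   34.9  10.3] shift [-2.7 -2.6  0. ]
turn [-0.0016 -0.     -0.0019] F [-1.  -8.2  7.9] axes in clamp [[0.0, -0.0, -1.0], [-0.0, -1.0, 0.0], [-1.0, 0.0, -0.0]] 6.0 grip 60.1
clock: 6.3
position: [0.4925, 0.0244, 0.0085]
ee_rot: [0.703, -0.075, -0.703, -0.074]
ft_force: [-3.1, -7.3, 8.5]
grip_width: 0.709
now clamp [-91.8  35.    8.5] shift [-4.5 -2.5  0.2]
turn [-0.0016 -0.0005 -0.0018] F [-1.5 -7.8  8.5] axes in clamp [[0.0, -0.0, -1.0], [-0.0, -1.0, 0.0], [-1.0, 0.0, -0.0]] 6.3 grip 60.5
```

View pics/s4.png

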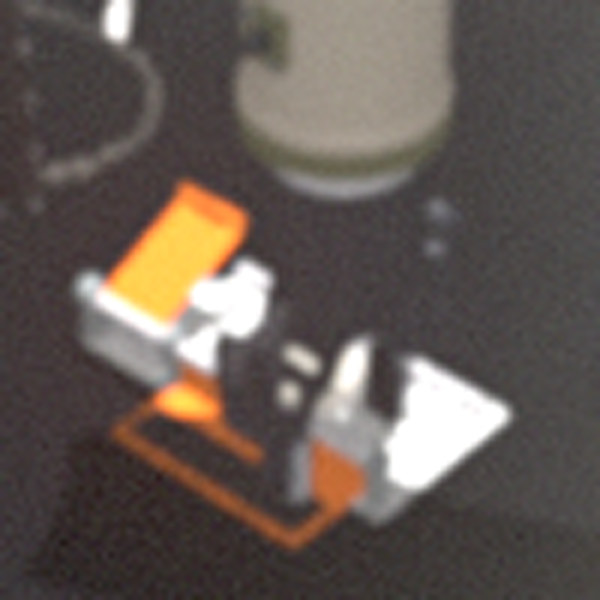

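```bash
python3 -m handwheel '0.5 0 -3 0 0 0 60;0 0 -4 0 0 0 60;0 0 -5 0 0 0 60;0 0 -5 0 0 0 60;0 0 -5 0 0 0 60;0 0 -5 0 0 0 60;0 0 -3 0 0 0 60;0 0 0 0 0 0 60';python3 w.py -22 36 8;  python3 - <<'E'
from h import *
from workcell import cams
S=cams.camera("scene")
b=S["color"][150:250,250:350].astype(float);b=np.clip(b*1.5,0,255).astype('uint8')
cv2.imwrite("pics/s5.png",cv2.resize(b,None,fx=6,fy=6,interpolation=cv2.INTER_CUBIC))
E
```

```text
clock: 7.15
position: [0.5216, 0.0206, 0.0079]
ee_rot: [-0.703, 0.074, 0.703, 0.074]
ft_force: [-4.2, 1.2, 7.5]
grip_width: 0.702
now clamp [-62.6  37.4   7.9] shift [ -0.2   1.4 -40.6]
turn [0.0005 0.0007 0.0006] F [-4.4  0.3  7.5] axes in clamp [[-0.0, 0.0, -1.0], [0.0, -1.0, -0.0], [-1.0, -0.0, 0.0]] 7.15 grip 60.0
```

View pics/s5.png

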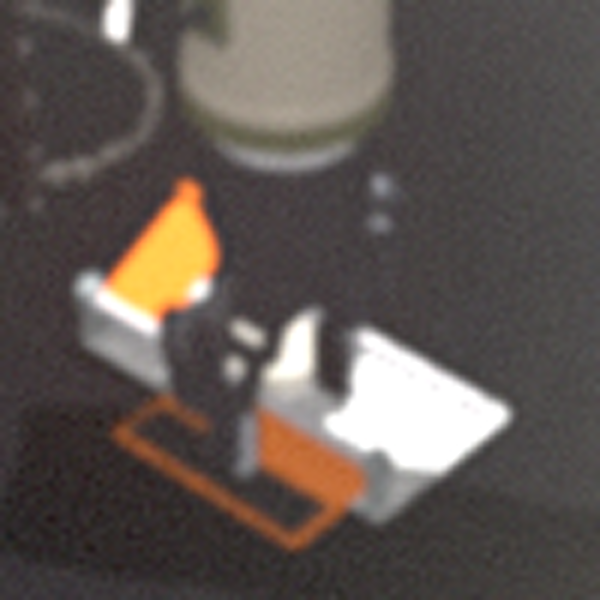

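```bash
python3 -m handwheel '0 0 -5 0 0 0 60;0 0 -5 0 0 0 60;0 0 -5 0 0 0 60;0 0 -5 0 0 0 60;0 0 -5 0 0 0 60;0 0 -4 0 0 0 60;0 0 -3 0 0 0 60;0 0 0 0 0 0 60';python3 w.py -22 36 8;  python3 - <<'E'
from h import *
from workcell import cams
S=cams.camera("scene");T=cams.camera("top")
b=S["color"][150:250,250:350].astype(float);b=np.clip(b*1.5,0,255).astype('uint8')
c=T["color"][140:240,260:360]
cv2.imwrite("pics/s6.png",np.hstack([cv2.resize(k,None,fx=4,fy=4,interpolation=cv2.INTER_CUBIC) for k in (b,c)]))
E
```

```text
clock: 8.0
position: [0.5528, 0.0141, 0.0079]
ee_rot: [-0.703, 0.074, 0.704, 0.074]
ft_force: [-4.0, 1.1, 7.2]
grip_width: 0.705
now clamp [-30.7  37.5   7.9] shift [-0.1  1.5 -8.7]
turn [0.0006 0.0009 0.0007] F [-4.1  0.2  7.2] axes in clamp [[-0.0, 0.0, -1.0], [0.0, -1.0, -0.0], [-1.0, -0.0, 0.0]] 8.0 grip 60.2
```

View pics/s6.png

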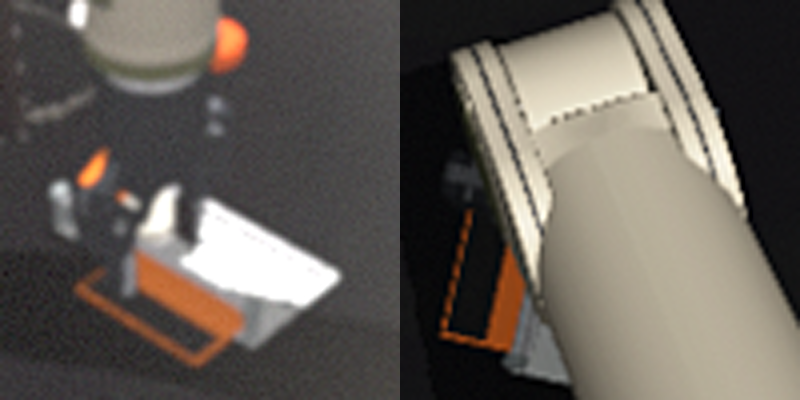

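```bash
python3 -m handwheel '0 0 -2 0 0 0 60;0 0 -2 0 0 0 60;0 0 0 0 0 0 60';python3 w.py -22 36 8; python3 -m handwheel '0 0 -1 0 0 0 60;0 0 -1 0 0 0 60;0 0 0 0 0 0 60';python3 w.py -22 36 8;python3 -m handwheel '0 0 -1 0 0 0 60;0 0 -1 0 0 0 60;0 0 0 0 0 0 60';python3 w.py -22 36 8
```

```text
clock: 8.4
position: [0.5564, 0.0133, 0.0079]
ee_rot: [-0.703, 0.074, 0.704, 0.074]
ft_force: [-5.2, 1.1, 8.2]
grip_width: 0.7
now clamp [-27.   37.5   7.9] shift [-0.1  1.5 -5. ]
turn [0.0008 0.0012 0.0006] F [-5.3 -0.   8.2] axes in clamp [[-0.0, 0.0, -1.0], [0.0, -1.0, -0.0], [-1.0, -0.0, 0.0]] 8.4 grip 59.8
clock: 8.7
position: [0.5582, 0.0129, 0.0079]
ee_rot: [-0.703, 0.074, 0.704, 0.074]
ft_force: [-6.0, 1.7, 9.3]
grip_width: 0.702
now clamp [-25.2  37.5   7.9] shift [-0.1  1.5 -3.2]
turn [0.0009 0.0014 0.0005] F [-6.3  0.4  9.3] axes in clamp [[-0.0, 0.0, -1.0], [0.0, -1.0, -0.0], [-1.0, -0.0, 0.0]] 8.7 grip 60.0
clock: 9.0
position: [0.5601, 0.0125, 0.0079]
ee_rot: [-0.703, 0.074, 0.704, 0.074]
ft_force: [-5.2, 1.8, 7.8]
grip_width: 0.703
now clamp [-23.2  37.5   7.9] shift [-0.1  1.5 -1.2]
turn [0.0009 0.0016 0.0004] F [-5.5  0.7  7.8] axes in clamp [[-0.0, 0.0, -1.0], [0.0, -1.0, -0.0], [-1.0, -0.0, 0.0]] 9.0 grip 60.0
```

```bash
python3 -m handwheel '0 0 -1 0 0 0 60;0 0 0 0 0 0 60;0 0 0 0 0 0 60';python3 w.py -22 36 8; python3 -m handwheel '0 0 -1 0 0 0 60;0 0 0 0 0 0 60;0 0 0 0 0 0 60';python3 w.py -22 36 8; python3 -m handwheel '0 0 -1 0 0 0 60;0 0 0 0 0 0 60;0 0 0 0 0 0 60';python3 w.py -22 36 8
```

```text
clock: 9.3
position: [0.5604, 0.0125, 0.0078]
ee_rot: [-0.702, 0.074, 0.704, 0.074]
ft_force: [-9.7, 2.3, 11.7]
grip_width: 0.702
now clamp [-22.9  37.5   7.8] shift [-0.2  1.5 -0.9]
turn [0.001  0.0028 0.0001] F [-9.9  0.2 11.7] axes in clamp [[-0.0, 0.0, -1.0], [0.0, -1.0, -0.0], [-1.0, -0.0, 0.0]] 9.3 grip 59.9
clock: 9.6
position: [0.5605, 0.0124, 0.0078]
ee_rot: [-0.702, 0.074, 0.705, 0.074]
ft_force: [-14.5, 1.7, 16.5]
grip_width: 0.703
now clamp [-22.8  37.5   7.8] shift [-0.2  1.5 -0.8]
turn [ 0.0012  0.0046 -0.0004] F [-14.5  -1.4  16.5] axes in clamp [[-0.0, 0.0, -1.0], [-0.0, -1.0, -0.0], [-1.0, 0.0, 0.0]] 9.6 grip 60.0
clock: 9.9
position: [0.5605, 0.0124, 0.0077]
ee_rot: [-0.701, 0.074, 0.706, 0.074]
ft_force: [-19.1, 2.9, 21.2]
grip_width: 0.703
now clamp [-22.8  37.5   7.7] shift [-0.3  1.5 -0.8]
turn [ 0.0015  0.0065 -0.0009] F [-19.3  -1.2  21.2] axes in clamp [[-0.01, 0.0, -1.0], [-0.0, -1.0, -0.0], [-1.0, 0.0, 0.01]] 9.9 grip 60.0
```

```bash
python3 -m handwheel '0 0 2 0 0 0 60;0 0 2 0 0 0 60;0 0 3 0 0 0 60;0 0 3 0 0 0 60;0 0 2 0 0 0 60;0 0 0 0 0 0 60';python3 w.py -30 36 8;python3 - <<'E'
from h import *
from workcell import cams
S=cams.camera("scene")
b=S["color"][150:250,250:350].astype(float);b=np.clip(b*1.5,0,255).astype('uint8')
cv2.imwrite("pics/s7.png",cv2.resize(b,None,fx=6,fy=6,interpolation=cv2.INTER_CUBIC))
E
```

```text
clock: 10.5
position: [0.5521, 0.0132, 0.008]
ee_rot: [0.703, -0.074, -0.703, -0.074]
ft_force: [2.5, -0.5, 4.6]
grip_width: 0.705
now clamp [-31.2  36.5   8. ] shift [-0.   0.5 -1.2]
turn [-0.0003 -0.0006  0.    ] F [2.6 0.  4.6] axes in clamp [[0.0, -0.0, -1.0], [0.0, -1.0, 0.0], [-1.0, -0.0, -0.0]] 10.5 grip 60.2
```

View pics/s7.png

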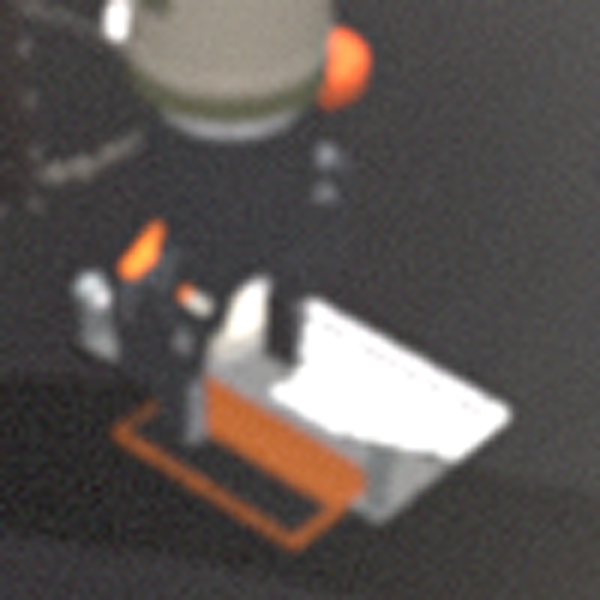

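```bash
python3 -m handwheel '-2 0 0 0 0 0 60;-2 0 0 0 0 0 60;-2 0 0 0 0 0 60;-2 0 0 0 0 0 60;-2 0 0 0 0 0 60;-3 0 0 0 0 0 60;-4 0 0 0 0 0 60;-5 0 0 0 0 0 60';python3 -m handwheel '-10 0 0 0 0 0 60;-20 0 0 0 0 0 60;-30 0 0 0 0 0 60;-40 0 0 0 0 0 60;-40 0 0 0 0 0 60;-20 0 20 0 0 0 60;0 20 40 0 0 0 60;0 40 30 0 0 0 60'; python3 w.py -90 -200 180
```

```text
clock: 11.35
position: [0.5518, 0.0132, 0.03]
ee_rot: [-0.703, 0.074, 0.703, 0.074]
ft_force: [0.6, -0.2, 0.8]
grip_width: 0.704
clock: 12.15
position: [0.4506, -0.024, 0.191]
ee_rot: [0.704, -0.072, -0.703, -0.073]
ft_force: [-0.2, -1.8, 0.1]
grip_width: 0.704
now clamp [-122.7  -21.1  191. ] shift [ 10.9 179.1 -31.7]
turn [ 0.0051 -0.0019  0.001 ] F [ 0.2 -1.8  0.1] axes in clamp [[0.0, 0.01, -1.0], [0.0, -1.0, -0.01], [-1.0, -0.0, -0.0]] 12.15 grip 60.1
```

```bash
python3 -m handwheel '0 45 0 0 0 0 60;0 45 0 0 0 0 60;0 45 0 0 0 0 60;0 45 0 0 0 0 60;0 0 0 0 0 0 60;0 0 0 0 0 0 60'; python3 - <<'E'
from h import *
from workcell import cams
T=cams.camera("top");S=cams.camera("scene")
Q=[.575,-.029,-.210]
up=cv2.resize
a=up(T["color"][140:260,250:350],None,fx=5,fy=5,interpolation=cv2.INTER_CUBIC)[:600]
b=up(S["color"][170:260,240:340],None,fx=6,fy=6,interpolation=cv2.INTER_CUBIC)
cv2.imwrite("pics/tf.png",a);cv2.imwrite("pics/sf.png",b);cv2.imwrite("pics/tff.png",T["color"])
print("dish rim expected (scene crop px)", (proj(clampw([[19.5-30.5,0,22],[19.5,0,22],[-11,0,6]],Q),S)-[240,170])*6)
print("expected (top crop)", (proj(clampw([[-11,0,22],[19.5,-30.5,22],[19.5,30.5,22]],Q),T)-[250,140])*5)
def inv(w):
    x,y,a=Q;c,s=np.cos(a),np.sin(a);dx,dy=w[:,0]-x,w[:,1]-y
    return np.c_[c*dx+s*dy,-s*dx+c*dy,w[:,2]]*1000
o=cams.outline_of("top","dish")
for k in o[:2]:
    ys,xs=np.nonzero(k["region"]);w=inv(onplane(np.c_[xs,ys],.022,T));print(k["conf"],k["box"],w.min(0),w.max(0))
for n,z in [("pink_dish",.016),("orange_cap",.02),("stopper",.024),("sample_jar",.053)]:
    print(n,[(k["box"],round(k["conf"],2)) for k in cams.recognise("top",n)][:2])
E
```

```text
clock: 12.75
position: [0.4138, -0.2031, 0.1903]
ee_rot: [0.703, -0.075, -0.703, -0.075]
ft_force: [0.9, 0.6, -0.6]
grip_width: 0.703
dish rim expected (scene crop px) [[312.52431522 199.30107418]
 [264.83999459 171.74222932]
 [312.68383545 225.20830055]]
expected (top crop) [[323.65262942 249.49516396]
 [397.5295692  202.56408452]
 [275.69774214 175.75246136]]
0.77 [302.3, 178.8, 25.6, 15.0] [-10.57056206 -26.27311762  22.        ] [13.01341472 26.44324459 22.        ]
pink_dish [([142.5, 187.0, 26.8, 27.4], 0.56)]
orange_cap [([389.1, 147.8, 20.7, 22.5], 0.79)]
stopper [([142.8, 189.3, 24.2, 23.3], 0.44)]
sample_jar []
```

View pics/tf.png

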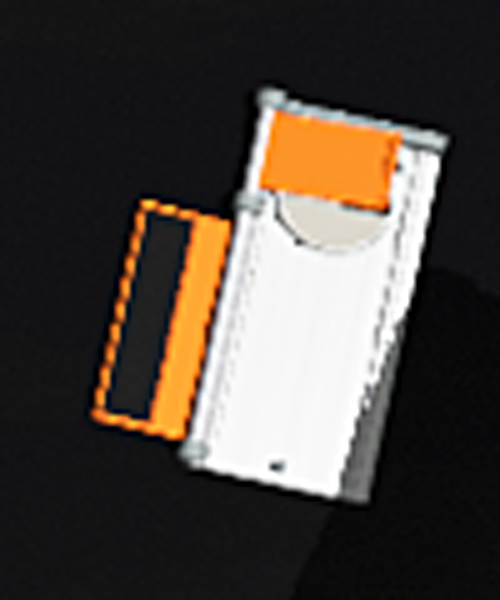

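View pics/sf.png

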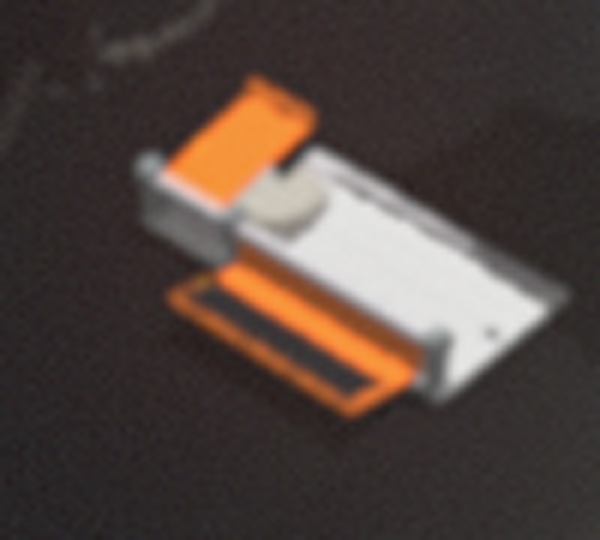

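```bash
python3 -c "
from workcell import hand_in
print(hand_in())"
```

```text
the job is handed in; nothing more can be done
None
```

The dish now stands against the back stop with the flap closed onto it, and I've handed the job in. The last clock reading before hand-in was about 12.8 s.

- **How it was done:** One fingertip pressed the pedal down, which opened the flap wide. It stayed down while the other fingertip pushed the dish along the deck. I backed the finger off the dish, let the pedal up slowly and moved the arm clear.
- **Dish home:** The push stopped within 1 mm of where I expected. The push force then climbed to about 19 N with no further movement. In the last top picture the dish's rear rim is at about x −10.6 mm in the clamp frame, where −11 mm is expected.
- **Flap:** Both last pictures show the lip resting on the dish and the pedal up. I judged the flap angle by eye and did not measure it.
- **Things round the clamp:**
  - The pink dish and orange cap were found within about 2 px of where they started.
  - The last network check did not confirm the sample jar or the stopper. The jar was not found, probably because the arm was over it, and the "stopper" result was really the pink dish.
  - The arm stayed at least 0.19 m above the worktop away from the clamp and felt no contact there, so I don't expect either to have moved.

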